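# Nudge the rosin cake into its packing block and close the keeper

### The arm

A 7-joint arm with a two-finger parallel gripper is mounted at the origin on the work surface; the furniture and walls round the work are solid. World frame = base frame: x ahead of the robot, y to its left, z up, the work surface at z = 0. Lengths are in m, angles in degrees, forces in N, time in s.
With the tool pointing down it reaches from about 0.425 to 0.875 m from the base axis. Payload 4.7 kg.
Tool frame: the origin (TCP) lies between the finger pads; the fingertips stand 8 mm ahead of it and the grasp point (between the pads) lies 11 mm behind it; z points along the fingers, y is the line along which they close (so a half turn about z gives the same grasp; the last joint's range is limited). The gripper opens to 87 mm and grips with 3 to 60 N. Pads are 19 mm wide; open, the fingers measure 117 mm over their backs; the gripper's body (75 mm by 190 mm) begins 51 mm behind the grasp point.
Start: joints at [68.531, 18.392, -4.016, 83.108, 1.295, 78.541, -3.26], TCP at [0.246, -0.602, 0.231] pointing down, gripper open.
Joint ranges: [-163.93, 163.93], [-17.29, 119.83], [-79.2, 71.16], [3.27, 140.29], [-89.18, 269.18], [5.43, 117.66], [-154.24, 154.24]. Speed limits (degrees/s): [147.25, 147.25, 180, 180, 180, 180, 180].

### API

Orientations are given as [roll, pitch, yaw] about the fixed x, y, z axes, in that order (R = Rz(yaw) Ry(pitch) Rx(roll)).
In Python, from cell import env, viewer gives the robot as it stands. The module is installed in compiled form; this text tells all that it offers.
- The arm moves only by the tool arm_command, never from a script. Its argument "series" is a list of rows, each a list of 2 entries, a list of its own where there are three numbers: the shift along the tool's x, y, z in mm, then the turn about the tool's z in rad. A call has exactly 5 rows; each row is the pose to reach, as a shift and turn from the pose commanded when the call began, along the tool's axes at that moment; what a row does not reach only later rows make up. A row lasts 1/10 s, in which the tool goes at most 50 mm and 8.59 degrees, less where a joint would pass 70% of its speed; a pose out of reach is approached as far as the arm can. A call with a gripper value outside its range is refused whole. "grip" is the gripper command: -1 is fully open, 1 is shut, values between are in proportion, set as the call begins (left out, the last holds). The fingers move at their own pace and stop on an object; "grip_force" is the grip in N (left out, the last holds). Time passes only in rows, so rows that repeat a pose let the fingers close, or fill a call up. It gives the time, the measured TCP pose, the force, the opening and the grip force at its end, in the units of the state.
- env.get_obs(): the state, without advancing time (a new reading comes with each control period).
- viewer.read_camera(name): name is "side" or "top" or "wrist"; returns (picture, depth): 420x560x3 uint8, blue, green, red; 420x560 float32, m along the optical axis (not along the pixel's ray), 0 where there is no reading.
- viewer.calibration(name): a dict with "K" (3x3 intrinsics, pixels), "T" (4x4, takes a point from camera to world coordinates); the wrist camera has in their place "hand_eye" (4x4, takes a point from camera to tool coordinates, whose origin is the TCP and whose axes are the flange's). Camera axes: x right, y up, looking along -z (the intrinsics and any distortion apply to the point x, -y, -z); pixel columns grow to the right and rows downward; lengths in m; the calibration is good to about 2 mm. A picture is of the moment at which its call begins: read the wrist's pose just before it. calibration takes no time and is no camera call.
- env.sign_off(): hands the job in; it is judged then, once.
The state is a dict: "time_s": time; "qpos": joint angles; "joint_velocities": joint speeds; "effort": joint torques, N m; "tool_pos": TCP position; "tool_rot": TCP orientation; "force": force on the tool from outside, world axes, zero at the start; "wrist_torque": the same for the moment, N m; "grip_width": finger opening in m; "grasp_force": force on a finger pad.
Only numpy, scipy, OpenCV 4.12 (cv2) and the standard library are available. Lean on these libraries where they do the work, as an engineer would, in place of code of your own. Each camera call takes 0.05 s, during which the arm holds its last target. There are 200 camera calls.

### The job

Pack the rosin: with the fingertips, gently push the round rosin cake across the top of the wooden packing block until it drops flat into the round pocket, then push the brass keeper round over it until it meets its stop and lies straight across the cake. Only push: do not grip, pick up, squeeze or flip anything. Leave the bridge blank on the block, and the finger plane, pin tin and spool clamp beside the block, where they are, and finish clear of everything.

Things in the scene. Friction and masses are not known exactly. Their poses are not given: they have to be found in the camera images.
- cake: Rosin cake: a round orange disc in a dark green cloth collar, 45 mm across at the foot (the orange top is about 40 mm across), 16 mm thick, about 40 g, loose, lying flat on top of the packing block at the start. Origin: centre of its underside; z up through the disc. It slides easily (friction about 0.6).
- block: Packing block: pale wooden slab, fixed, 220 mm (its x) by 140 mm (its y) by 28 mm high, flat on top. Origin: centre of its underside, on the bench; z up. Round pocket at x = +42 mm, y = 0; keeper pivot at x = +88 mm, y = 0; the cake starts on the plain half (negative x). A steel stop pin, 4 mm thick, stands 8.5 mm above the top at x = +78, y = +8.5 mm.
- pocket (a point): Centre of the mouth of the round pocket, level with the top of the block (28 mm above the bench). The pocket is 50 mm across and 18 mm deep with a flat floor, so a cake lying flat in it has its top 2 mm below the top of the block.
- keeper (a joint): Angle of the keeper (rad): a flat brass strip on a pivot screw. 0 = open, pointing along the block's -y, clear of the pocket; 1.57 = closed at its stop, pointing along the block's -x over the middle of the pocket. It closes clockwise seen from above, against light friction (about 1 N at its pin), and stays where it is left. Starts at 0 to 0.35.
- keeper_pin (a point): Centre of the top of the brass upright pin near the free end of the keeper, 46 mm from the pivot, by which the keeper is pushed. The pin is 10 mm thick with a 12 mm head, and stands from 5 to 22 mm above the block's top.
- keeper_hinge (a point): The keeper's pivot, at the level of the block's top. The strip is 12 mm wide and 3 mm thick; its underside is 2 mm and its upper side 5 mm above the block's top; the pivot's screw head reaches 8 mm above it.
- bridge: Bystander: small maple bridge blank, 33 x 41 x 8 mm, loose, lying on the block's top beside the pocket on the side away from the open keeper (about y = +50 mm of the block). Origin: centre of its underside.
- plane: Bystander: small brass finger plane, 29 x 60 x 31 mm, loose on the bench beside the block. Origin: centre of its underside.
- pin_tin: Bystander: open round brass tin of pins, 65 mm across, 28 mm high, loose on the bench beside the block on the open keeper's side. Origin: centre of its underside.
- spool: Bystander: wooden spool clamp with wing nut, 35 x 68 x 34 mm, lying loose on the bench beside the block. Origin: centre of its underside.

How it is judged (in metres and radians):
On the way, in this order (a step that is already met when the one before it is completed fails the run):
1. the cake lies flat in the pocket while the keeper is still open (horizontal distance between cake and pocket below 0.006 m and z of cake in the frame of block below 0.014 m and angle between cake's own z axis and vertical below 0.12 rad and value of joint keeper below 0.7 rad), for 0.2 s.
2. the keeper is closed over the cake (horizontal distance between cake and pocket below 0.006 m and z of cake in the frame of block below 0.014 m and angle between cake's own z axis and vertical below 0.12 rad and value of joint keeper above 1.42 rad), for 0.2 s.
At the end, for the whole second after the job is handed in: The cake lies flat (within 0.12 rad) on the pocket's floor (underside at least 14 mm below the block's top), at rest, and the keeper is within 0.15 rad of its stop over it; the bridge blank is within 15 mm and the other three bystanders within 20 mm of where they stood (all of step 2 and linear speed of cake below 0.01 m/s and distance of bridge from where it was at the start of the episode below 0.015 m and distance of each of plane, pin_tin, spool from where it was at the start of the episode below 0.02 m); the robot touches nothing.
It fails at once if the cake is lifted more than 10 mm off the block's top, or tipped over (past 1 rad) (z of cake in the frame of block above 0.038 m or angle between cake's own z axis and vertical above 1 rad).
It fails at once if the cake is squeezed or pressed by the fingers with more than 20 N (contact force between the fingers and cake above 20 N).
It fails at once if the block or its keeper is pressed or gripped by the fingers with more than 35 N (contact force between the fingers and block above 35 N).
It fails at once if the bridge blank is pushed more than 15 mm (distance of bridge from where it was at the start of the episode above 0.015 m).
It fails at once if the finger plane, pin tin or spool clamp is pushed more than 20 mm (distance of any of plane, pin_tin, spool from where it was at the start of the episode above 0.02 m).
It also fails if it takes over 48 s, if anything falls off the work surface, if the arm or the gripper's body presses on something with over 40 N, if the wrist force passes 120 N, or if a joint passes its speed limit or range.

## Working session

There is one attempt and no reset: what is moved stays moved. The work goes in short steps, Python scripts to look and compute and a tool call to move; the robot and the scene stay as the last step left them, time stands still between calls to the robot, and variables do not carry over. Pictures are saved under pics/ and viewed, at most 10 in all, crops included, and the job is handed in when it is done.

Besides the shell and the picture viewer there is one more tool, called by a JSON object that holds its "fn" and its "kwargs". arm_command: Moves the arm, as the interface text tells. Its arguments: {"type":"object","properties":{"series":{"type":"array"},"grip":{"type":"number"},"grip_force":{"type":"number"}},"required":["series"]}

```bash
mkdir -p pics
cat > h.py <<'E'
import numpy as np, cv2
from cell import env, viewer
def ray(name,u,v):
    c=viewer.calibration(name); K=np.array(c["K"]); T=np.array(c["T"])
    p=np.linalg.inv(K)@[u,v,1]; d=T[:3,:3]@[p[0],-p[1],-p[2]]
    return T[:3,3],d
def onz(name,u,v,z):
    o,d=ray(name,u,v); return o+d*(z-o[2])/d[2]
E
python3 - <<'E'
from h import *
print(viewer.calibration("top"))
o=env.get_obs(); print({k:np.round(v,3) for k,v in o.items()})
for n in("top","side"):
    p,d=viewer.read_camera(n); cv2.imwrite(f"pics/{n}0.png",p); np.save(n+"0.npy",d)
E
```

```text
{'K': array([[462.73187107,   0.        , 279.94585261],
       [  0.        , 462.73187107, 214.9833737 ],
       [  0.        ,   0.        ,   1.        ]]), 'T': array([[-7.98108974e-03,  9.88153970e-01, -1.53258063e-01,
         4.22273564e-01],
       [-9.99967889e-01, -7.99762403e-03,  5.08616154e-04,
        -9.31678255e-02],
       [-7.23109295e-04,  1.53257201e-01,  9.88186069e-01,
         9.24779989e-01],
       [ 0.00000000e+00,  0.00000000e+00,  0.00000000e+00,
         1.00000000e+00]])}
{'time_s': np.float64(0.0), 'qpos': array([68.531, 18.439, -4.015, 83.174,  1.295, 78.54 , -3.261]), 'joint_velocities': array([-0.042, -0.026,  0.073,  0.085, -0.022,  0.016,  0.091]), 'effort': array([-1.0000e-03, -4.9129e+01, -4.0500e-01, -3.1253e+01, -6.4000e-02,
        4.4000e-02,  0.0000e+00]), 'tool_pos': array([ 0.246, -0.601,  0.229]), 'tool_rot': array([-1.79892e+02,  5.00000e-03,  2.22780e+01]), 'force': array([ 0.032,  0.508, -0.406]), 'wrist_torque': array([ 0.013, -0.008,  0.026]), 'grasp_force': np.float64(0.0), 'grip_width': np.float64(0.087)}
```

View pics/top0.png

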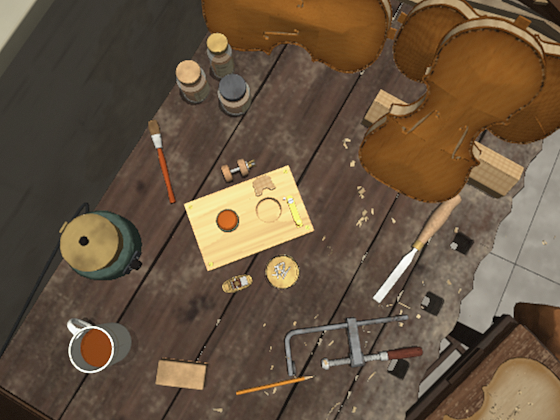

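View pics/side0.png

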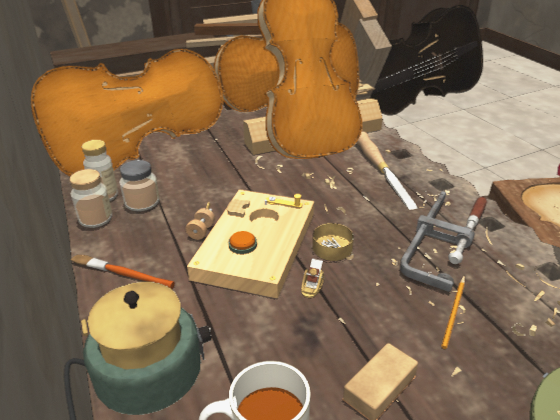

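Top view: cake at about (228,220), pocket (269,209), keeper near (294,210), bridge (263,185), spool (237,170), tin (282,272) and plane (237,284). I'll take a closer crop and measure.

Run:
```python
from h import *
p=cv2.imread("pics/top0.png"); d=np.load("top0.npy")
c=viewer.calibration("top");K=np.array(c["K"]);T=np.array(c["T"])
v,u=np.mgrid[0:420,0:560]
P=np.stack([(u-K[0,2])/K[0,0]*d,-(v-K[1,2])/K[1,1]*d,-d],-1)@T[:3,:3].T+T[:3,3]
z=P[...,2]; roi=np.zeros_like(z,bool); roi[155:280,175:325]=1
m=((z>.022)&(z<.034)&roi).astype(np.uint8)
m=cv2.morphologyEx(m,cv2.MORPH_OPEN,np.ones((3,3)))
cs,_=cv2.findContours(m,cv2.RETR_EXTERNAL,cv2.CHAIN_APPROX_NONE)
cn=max(cs,key=cv2.contourArea)[:,0]
W=np.array([onz("top",a,b,.028)[:2] for a,b in cn],np.float32)
r=cv2.minAreaRect(W*1000); print("block rect mm",r)
print("z block med",np.median(z[m>0]))
hsv=cv2.cvtColor(p,cv2.COLOR_BGR2HSV)
o=cv2.inRange(hsv,(0,150,90),(14,255,255))&(roi*255).astype(np.uint8)
n,l,s,ce=cv2.connectedComponentsWithStats(o)
i=1+np.argmax(s[1:,4]);print("cake",s[i],ce[i],onz("top",*ce[i],.044), "z",np.median(z[l==i]))
y=((z>.036)&roi).astype(np.uint8)
n,l,s,ce=cv2.connectedComponentsWithStats(y)
for i in range(1,n):
  if s[i,4]>4: print(s[i],ce[i],P[l==i].mean(0),P[l==i].max(0)[2])
cv2.imwrite("pics/crop0.png",cv2.resize(p[155:300,175:325],None,fx=4,fy=4,interpolation=cv2.INTER_CUBIC))
```

```text
block rect mm ((558.9177856445312, -30.71271514892578), (140.78334045410156, 220.1060028076172), 20.48666763305664)
z block med 0.028622524288856144
cake [217 210  21  20 322] [226.91614907 219.63975155] [0.55063683 0.00844256 0.044     ] z 0.044089895685978986
[239 165   3   3   5] [239.8 166. ] [ 0.65837859 -0.01518276  0.03726117] 0.03919581072744249
[252 175  23  20 207] [262.33333333 183.30917874] [ 0.62209407 -0.05975788  0.04191834] 0.9247799888519981
[288 198   5   6  17] [289.94117647 199.94117647] [ 0.58939879 -0.11335159  0.03756396] 0.039088579864975936
[215 208  23  23 374] [226.42513369 219.45989305] [0.55047217 0.00891001 0.04795201] 0.9247799888519981
[296 217   6   8  34] [298.14705882 220.85294118] [ 0.54639512 -0.12829666  0.04946573] 0.05379036196888343
```

View pics/crop0.png

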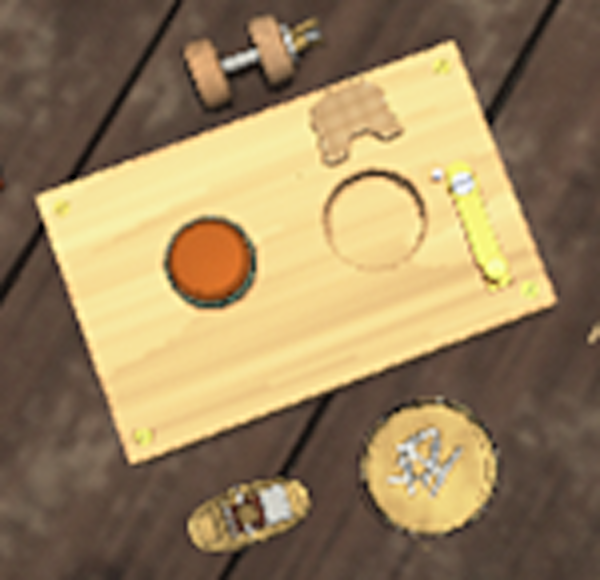

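Crop shows the cake lying left of the pocket, the keeper open with its pin at lower right, and its hinge matching the block fit: hinge computed (0.590,-0.113), seen (0.589,-0.113). The block frame is therefore good. Now I'll compute the approach.

```bash
cat >> h.py <<'E'
C=np.array([.5589,-.0307]); BX=np.array([.350,-.937]); BY=np.array([.937,.350])
def w(bx,by): return C+BX*bx/1000+BY*by/1000
def b(xy): r=np.array(xy)-C; return np.array([r@BX,r@BY])*1000
def go(xy,z,yaw):
    o=env.get_obs(); p=o["tool_pos"]; y0=np.radians(o["tool_rot"][2])
    d=np.array([xy[0],xy[1],z])-p; c,s=np.cos(y0),np.sin(y0)
    t=np.radians((o["tool_rot"][2]-yaw+180)%360-180)
    print("shift",np.round([1e3*(d[0]*c+d[1]*s),1e3*(d[0]*s-d[1]*c),-1e3*d[2]],1),"turn",round(t,3))
E
python3 -c "
from h import *
print(b((.5506,.0087)),b((.5464,-.1283)),w(42,0)); go((.5388,.049),.15,106.4)"
```

```text
[-39.8228   6.0129] [ 87.0762 -45.8725] [ 0.5736   -0.070054]
shift [ 517.2 -490.6   79.6] turn -1.468
```

{"fn": "arm_command", "kwargs": {"series": [[[172, -164, 10], -0.49], [[172, -164, 10], -0.49], [[172, -164, 10], -0.49], [[172, -164, 10], -0.49], [[172, -164, 10], -0.49]], "grip": 0.54, "grip_force": 10}}

```text
time_s: 0.6
tool_pos: [0.3445, -0.3811, 0.2201]
tool_rot: [-180.0, -0.0, 50.5]
force: [-0.4, 0.7, 0.1]
grip_width: 0.0548
grasp_force: 0.0
```

```bash
python3 -c "
from h import *
go((.5388,.049),.15,106.4)"
```

```text
shift [ 455.5 -123.3   70.1] turn -0.975
```

{"fn": "arm_command", "kwargs": {"series": [[[225, -60, 20], -0.6], [[225, -60, 20], -0.6], [[225, -60, 20], -0.6], [[225, -60, 20], -0.6], [[225, -60, 20], -0.6]]}}

```text
time_s: 1.1
tool_pos: [0.4415, -0.1691, 0.2002]
tool_rot: [-180.0, -0.0, 85.1]
force: [-0.1, -0.8, -0.0]
grip_width: 0.0217
grasp_force: 0.0
```

```bash
python3 -c "
from h import *
go((.5388,.049),.11,106.4)"
```

```text
shift [225.6  78.4  90.2] turn -0.371
```

{"fn": "arm_command", "kwargs": {"series": [[[45, 16, 10], -0.1], [[90, 31, 20], -0.2], [[135, 47, 35], -0.3], [[180, 63, 60], -0.37], [[225, 78, 80], -0.37]]}}

```text
time_s: 1.6
tool_pos: [0.5373, 0.0405, 0.1217]
tool_rot: [-180.0, 0.0, 106.0]
force: [0.2, -0.3, -0.6]
grip_width: 0.0203
grasp_force: 0.0
```

```bash
python3 -c "
from h import *
go((.5388,.049),.085,106.4)
p,d=viewer.read_camera('wrist'); cv2.imwrite('pics/w1.png',p)
p,d=viewer.read_camera('top'); cv2.imwrite('pics/t1.png',cv2.resize(p[155:300,175:325],None,fx=4,fy=4))
print(env.get_obs()['grip_width'])"
```

```text
shift [ 7.8  3.8 36.7] turn -0.007
0.020261298708944733
```

View pics/w1.png

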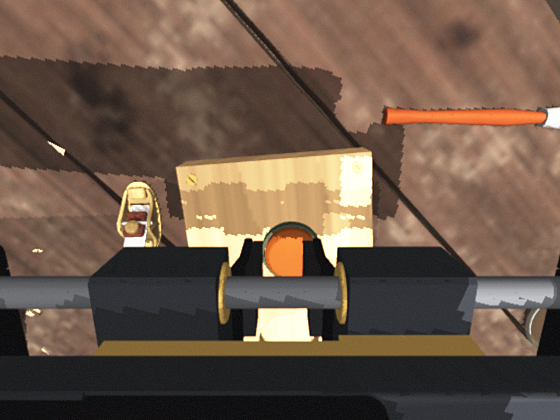

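Wrist view: the cake's orange top, partly hidden, is at about (290,250) between the two fingertips (250,245)/(320,245), and the block's −x edge is along row 160. I'll check the cake ray against the pose.

```bash
python3 -c "
from h import *
c=viewer.calibration('wrist');K=np.array(c['K']);H=np.array(c['hand_eye']);print(np.round(H,3))
o=env.get_obs();a=np.radians(o['tool_rot'][2]);R=np.array([[np.cos(a),np.sin(a),0],[np.sin(a),-np.cos(a),0],[0,0,-1]])
T=np.eye(4);T[:3,:3]=R;T[:3,3]=o['tool_pos'];T=T@H
def q(u,v,z):
  r=np.linalg.inv(K)@[u,v,1];d=T[:3,:3]@[r[0],-r[1],-r[2]];return T[:3,3]+d*(z-T[2,3])/d[2]
for P in((291,222,.04),(181,166,.028),(371,152,.028)):
  x=q(*P);print(P,x,b(x[:2]))
print('tcp',b(o['tool_pos'][:2]),o['tool_pos'])
"
```

```text
[[ 0.     0.963  0.271  0.074]
 [ 1.    -0.     0.001  0.001]
 [ 0.001  0.271 -0.963 -0.154]
 [ 0.     0.     0.     1.   ]]
(291, 222, 0.04) [0.54385807 0.04406473 0.04      ] [-75.3192321   12.07336721]
(181, 166, 0.028) [0.45817876 0.0581727  0.028     ] [-118.52615791  -63.27035854]
(371, 152, 0.028) [0.58412129 0.10585575 0.028     ] [-119.12528324   71.42686168]
tcp [-81.04628063   5.69427312] [0.53588013 0.04719683 0.1198006 ]
```

```bash
python3 -c "
from h import *
p=cv2.imread('pics/side0.png');hsv=cv2.cvtColor(p,cv2.COLOR_BGR2HSV)
o=cv2.inRange(hsv,(0,150,90),(14,255,255));o[:220]=0;o[260:]=0;o[:,:220]=0;o[:,270:]=0
m=cv2.moments(o,True);u,v=m['m10']/m['m00'],m['m01']/m['m00'];print(u,v,m['m00'],b(onz('side',u,v,.044)[:2]))
print(viewer.calibration('wrist').keys())
go((.5388,.049),.041,106.4)"
```

```text
241.97667638483966 240.0728862973761 343.0 [-49.78254474   6.16771247]
dict_keys(['K', 'hand_eye'])
shift [ 0.9  3.3 78.8] turn 0.002
```

```bash
python3 -c "
from h import *
c=viewer.calibration('side');K=np.array(c['K']);T=np.array(c['T'])
for n,P in dict(c1=(*w(-110,-70),.028),c2=(*w(-110,70),.028),c3=(*w(110,-70),.028),cake=(*w(-40,6),.044),pin=(*w(87,-46),.05),pocket=(*w(42,0),.028)).items():
  q=np.linalg.inv(T)@[*P,1];r=K@[q[0],-q[1],-q[2]];print(n,np.round(r[:2]/r[2],1))
p=viewer.read_camera('side')[0];cv2.imwrite('pics/s1.png',cv2.resize(p[170:310,170:340],None,fx=4,fy=4,interpolation=cv2.INTER_CUBIC))
go(w(-92,9.8),.041,106.4)"
```

```text
c1 [278.2 283.2]
c2 [188.1 265.3]
c3 [314.7 200.6]
cake [244.3 236.3]
pin [298.2 195. ]
pocket [264.7 215.8]
shift [15.   4.3 79.8] turn -0.001
```

View pics/s1.png

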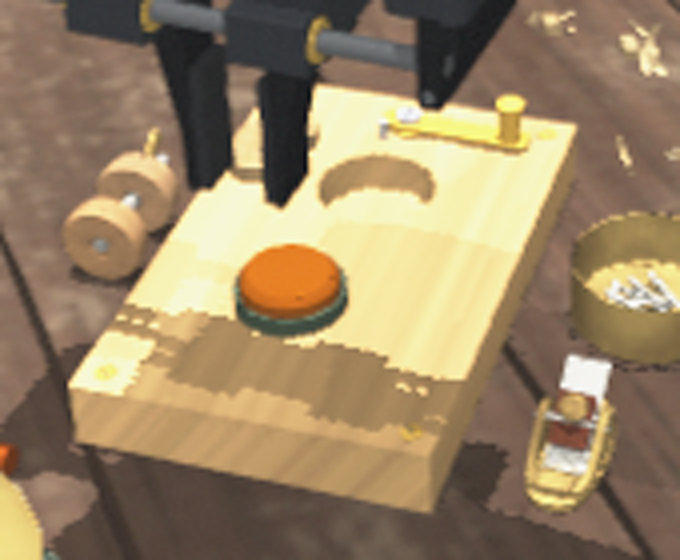

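Side view: the cake is at crop (290,275), and the block corners match their predicted pixels. The fingers are above, so it's clear to descend behind the cake.

{"fn": "arm_command", "kwargs": {"series": [[[15, 4, 25], 0], [[15, 4, 50], 0], [[15, 4, 68], 0], [[15, 4, 76], 0], [[15, 4, 79], 0]]}}

```text
time_s: 2.25
tool_pos: [0.5364, 0.0533, 0.0432]
tool_rot: [-179.9, 0.0, 105.8]
force: [0.6, -0.7, 0.3]
grip_width: 0.0198
grasp_force: 0.0
```

```bash
python3 -c "
from h import *
p=viewer.read_camera('side')[0];o=env.get_obs();print(b(o['tool_pos'][:2]),o['tool_pos'],o['force'])
go(w(-92,9.8),.041,106.4)
cv2.imwrite('pics/s2.png',cv2.resize(p[170:310,170:340],None,fx=4,fy=4,interpolation=cv2.INTER_CUBIC))"
```

```text
[-86.80511848   8.7056452 ] [0.53668582 0.05364381 0.04352234] [0.55296155 0.49171743 0.10038942]
shift [5.3 0.7 2.5] turn -0.01
```

View pics/s2.png

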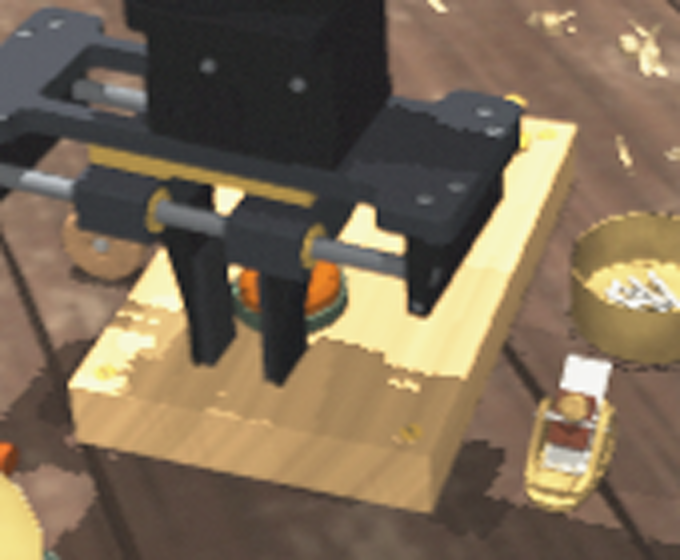

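Side view: fingertips (crop (207,365)/(278,382)) stand on line behind the cake (290,300), clear of it and of the block. Now push.

{"fn": "arm_command", "kwargs": {"series": [[[-5, 0, 3], 0], [[-12, 0, 3], 0], [[-18, 0, 3], 0], [[-24, 0, 3], 0], [[-30, 0, 3], 0]]}}

```text
time_s: 2.8
tool_pos: [0.5454, 0.0253, 0.041]
tool_rot: [180.0, 0.0, 105.9]
force: [-0.4, 1.2, -0.9]
grip_width: 0.0199
grasp_force: 0.2
```

```bash
python3 -c "
from h import *
o=env.get_obs();print(b(o['tool_pos'][:2]),o['tool_pos'],o['force'])
go(w(12.3,2),.040,106.1)"
```

```text
[-57.17884391   6.97965538] [0.54543366 0.0252932  0.04097412] [-0.41188021  1.20835089 -0.86897838]
shift [-69.6   0.6   1. ] turn -0.003
```

{"fn": "arm_command", "kwargs": {"series": [[[-6, 0, 1], 0], [[-13, 0, 1], 0], [[-20, 0, 1], 0], [[-27, 0, 1], 0], [[-34, 0, 1], 0]]}}

```text
time_s: 3.3
tool_pos: [0.5545, -0.0074, 0.0396]
tool_rot: [-180.0, 0.0, 105.9]
force: [-0.2, -0.4, 0.4]
grip_width: 0.0197
grasp_force: 0.2
```

```bash
python3 -c "
from h import *
o=env.get_obs();print(b(o['tool_pos'][:2]),o['tool_pos'],o['force'])
go(w(12.3,2),.040,106.1)
p=viewer.read_camera('side')[0]
cv2.imwrite('pics/s3.png',cv2.resize(p[170:310,170:340],None,fx=4,fy=4,interpolation=cv2.INTER_CUBIC))"
```

```text
[-23.38506834   4.01571927] [ 0.55448003 -0.00739362  0.03961951] [-0.24602743 -0.44283542  0.41609292]
shift [-35.7   0.8  -0.4] turn -0.003
```

View pics/s3.png

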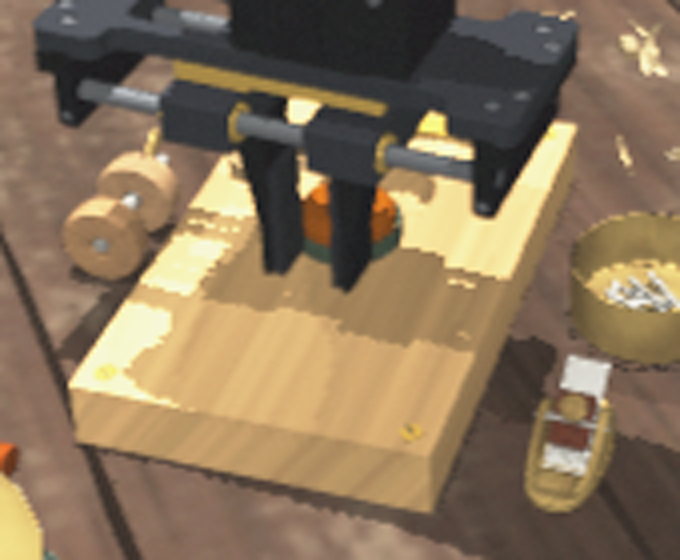

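Side view: the cake sits centred just ahead of both fingers (collar right edge at crop (400,225)), heading for the pocket. I'll continue slowly.

{"fn": "arm_command", "kwargs": {"series": [[[-5, 0.5, 0], 0], [[-11, 0.5, 0], 0], [[-17, 0.5, 0], 0], [[-22, 0.5, 0], 0], [[-26, 1, 0], 0]]}}

```text
time_s: 3.85
tool_pos: [0.5625, -0.032, 0.0397]
tool_rot: [-180.0, 0.0, 105.9]
force: [-0.4, 1.4, 0.7]
grip_width: 0.0198
grasp_force: 0.2
```

{"fn": "arm_command", "kwargs": {"series": [[[-3, 0, 0], 0], [[-6, 0, 0], 0], [[-8, 0, 0], 0], [[-9, 0, 0], 0], [[-10, 0, 0], 0]]}}

```text
time_s: 4.35
tool_pos: [0.5652, -0.041, 0.0397]
tool_rot: [-180.0, 0.0, 105.9]
force: [-0.9, -0.2, 0.1]
grip_width: 0.0202
grasp_force: 0.0
```

```bash
python3 -c "
from h import *
o=env.get_obs();print(b(o['tool_pos'][:2]),o['tool_pos'],o['force'])
p=viewer.read_camera('side')[0];cv2.imwrite('pics/sf4.png',p)
q=viewer.read_camera('top')[0];cv2.imwrite('pics/tf4.png',q)
cv2.imwrite('pics/s4.png',np.hstack([cv2.resize(x,(400,340),interpolation=cv2.INTER_CUBIC) for x in(p[180:265,235:335],q[160:245,225:325])]))"
```

```text
[11.88531307  2.27528295] [ 0.56518885 -0.04103534  0.03968217] [-0.91301295 -0.19974129  0.07882559]
```

View pics/s4.png

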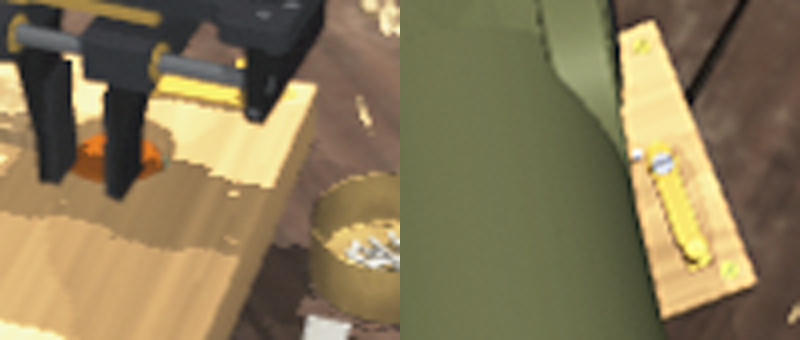

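The left half shows the orange top now flush inside the pocket at about (120,160), with a flat outline, so it has dropped in. Rise, close the fingers and move to the keeper.

{"fn": "arm_command", "kwargs": {"series": [[[3, 0, -20], 0], [[3, 0, -45], 0], [[3, 0, -65], 0], [[3, 0, -65], 0], [[3, 0, -65], 0]], "grip": 1}}

```text
time_s: 4.95
tool_pos: [0.5644, -0.0382, 0.1046]
tool_rot: [180.0, 0.0, 105.9]
force: [-0.1, -0.0, -0.7]
grip_width: 0.0005
grasp_force: 0.0
```

```bash
python3 -c "
from h import *
o=env.get_obs();print(b(o['tool_pos'][:2]),o['tool_pos'],o['grip_width'])
go(w(114,-46),.10,110.5)"
```

```text
[8.96644339 2.51816366] [ 0.5643952  -0.03821667  0.10464492] 0.0004651020962932347
shift [-108.6  -40.     4.6] turn -0.08
```

{"fn": "arm_command", "kwargs": {"series": [[[-35, -13, 0], -0.03], [[-70, -26, 0], -0.06], [[-109, -40, 0], -0.08], [[-109, -40, 15], -0.08], [[-109, -40, 25], -0.08]]}}

```text
time_s: 5.45
tool_pos: [0.5543, -0.155, 0.0773]
tool_rot: [-179.9, -0.1, 110.3]
force: [1.0, 0.8, 0.5]
grip_width: 0.0008
grasp_force: 0.0
```

```bash
python3 -c "
from h import *
p,d=viewer.read_camera('side')
o=env.get_obs();print(b(o['tool_pos'][:2]),o['tool_pos'],o['tool_rot'])
go(w(114,-46),.047,110.5)
hsv=cv2.cvtColor(p,cv2.COLOR_BGR2HSV);m=cv2.inRange(hsv,(0,150,60),(14,255,255));m[:190]=0;m[240:]=0;m[:,:235]=0;m[:,300:]=0
c=viewer.calibration('side');K=np.array(c['K']);T=np.array(c['T']);v,u=np.nonzero(m);D=d[v,u]
P=np.stack([(u-K[0,2])/K[0,0]*D,-(v-K[1,2])/K[1,1]*D,-D],-1)@T[:3,:3].T+T[:3,3]
print(len(u),u.mean(),v.mean(),np.median(P,0),np.percentile(P[:,2],[10,90]),b(onz('side',u.mean(),v.mean(),.026)[:2]))
q=viewer.read_camera('top')[0]
cv2.imwrite('pics/s5.png',np.hstack([cv2.resize(x,(400,340),interpolation=cv2.INTER_CUBIC) for x in(p[180:265,235:335],q[160:245,225:325])]))"
```

```text
[112.69035225 -47.87141352] [ 0.55348865 -0.1529885   0.07582709] [-179.77845666   -0.24520613  110.48658538]
shift [-1.4  1.8 28.8] turn -0.0
136 265.18382352941177 217.86764705882354 [ 0.57210617 -0.07070259  0.02543682] [0.02350463 0.02673691] [39.27512219 -1.6208189 ]
```

View pics/s5.png

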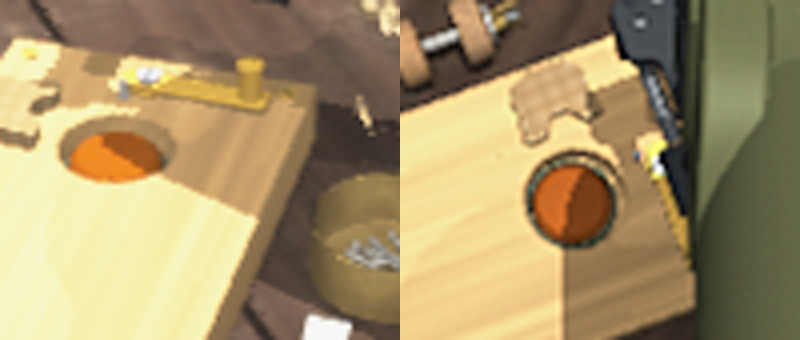

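The cake lies flat in the pocket: its top measures z≈0.0254 against 0.026 expected, with an even rim in the top view at (572,200). The keeper is still open with its pin at (250,80), so I'll lower beside the pin on its +x side.

{"fn": "arm_command", "kwargs": {"series": [[[-1, 2, 10], 0], [[-1, 2, 20], 0], [[-1, 2, 29], 0], [[-1, 2, 29], 0], [[-1, 2, 29], 0]]}}

```text
time_s: 6.05
tool_pos: [0.558, -0.154, 0.0504]
tool_rot: [-180.0, -0.0, 110.5]
force: [0.8, -0.1, 0.4]
grip_width: 0.0004
grasp_force: 0.0
```

```bash
cat >> h.py <<'E'
def arc(ths,off=15.5):
    o=env.get_obs();print(b(o['tool_pos'][:2]),o['tool_pos'],o['tool_rot'][2],o['force'])
    for t in ths:
        s,c=np.sin(t),np.cos(t)
        print(t,end=' '); go(w(88-46*s+off*c,-46*c-off*s),.047,110.5-np.degrees(t))
E
python3 -c "
from h import *
arc([0,.08,.16,.24,.32])"
```

```text
[115.15566788 -44.02002212] [ 0.55795816 -0.15395006  0.05040294] 110.53564394848875 [ 0.7834088  -0.11607778  0.41235491]
0 shift [11.6 -2.   3.4] turn 0.001
0.08 shift [15.3 -3.1  3.4] turn 0.081
0.16 shift [19.1 -3.9  3.4] turn 0.161
0.24 shift [23.  -4.3  3.4] turn 0.241
0.32 shift [26.9 -4.5  3.4] turn 0.321
```

{"fn": "arm_command", "kwargs": {"series": [[[6, -1, 3], 0], [[12, -2, 3], 0], [[15, -3, 3], 0.08], [[19, -4, 3], 0.16], [[23, -4, 3], 0.24]]}}

```text
time_s: 6.55
tool_pos: [0.5458, -0.134, 0.048]
tool_rot: [-180.0, 0.1, 96.6]
force: [0.2, -1.4, 0.3]
grip_width: 0.0001
grasp_force: 0.5
```

```bash
python3 -c "
from h import *
arc([.32,.4,.48,.56,.64])"
```

```text
[ 92.20371102 -48.43679717] [ 0.54579217 -0.13399931  0.04796595] 96.57683989007172 [ 0.22069466 -1.43011065  0.26157793]
0.32 shift [ 3.8 -1.1  1. ] turn 0.077
0.4 shift [ 7.6 -1.9  1. ] turn 0.157
0.48 shift [11.4 -2.4  1. ] turn 0.237
0.56 shift [15.3 -2.5  1. ] turn 0.317
0.64 shift [19.2 -2.4  1. ] turn 0.397
```

{"fn": "arm_command", "kwargs": {"series": [[[4, -1, 1], 0.08], [[8, -2, 1], 0.16], [[11, -2, 1], 0.24], [[15, -2, 1], 0.32], [[19, -2, 1], 0.4]]}}

```text
time_s: 7.05
tool_pos: [0.5414, -0.1153, 0.0469]
tool_rot: [-180.0, 0.0, 73.7]
force: [-0.9, -1.2, 0.8]
grip_width: 0.0007
grasp_force: 0.5
```

```bash
python3 -c "
from h import *
arc([.72,.8,.88,.96,1.04])"
```

```text
[ 73.10819212 -45.98155336] [ 0.54141135 -0.11525626  0.04693459] 73.66162764347646 [-0.8880167  -1.2051089   0.79146031]
0.72 shift [ 3.7 -1.3 -0.1] turn 0.077
0.8 shift [ 7.5 -2.1 -0.1] turn 0.157
0.88 shift [11.3 -2.6 -0.1] turn 0.237
0.96 shift [15.2 -2.8 -0.1] turn 0.317
1.04 shift [19.1 -2.7 -0.1] turn 0.397
```

{"fn": "arm_command", "kwargs": {"series": [[[4, -1, 0], 0.08], [[8, -2, 0], 0.16], [[11, -3, 0], 0.24], [[15, -3, 0], 0.32], [[19, -3, 0], 0.4]]}}

```text
time_s: 7.55
tool_pos: [0.5437, -0.0959, 0.0468]
tool_rot: [-180.0, 0.0, 50.7]
force: [-0.7, -0.4, 0.5]
grip_width: 0.0005
grasp_force: 0.5
```

```bash
python3 -c "
from h import *
arc([1.12,1.2,1.28,1.36,1.42])"
```

```text
[ 55.8196598  -37.06314624] [ 0.54371583 -0.09594452  0.04683282] 50.74653604900917 [-0.71542208 -0.43806874  0.49691362]
1.12 shift [ 3.9 -0.6 -0.2] turn 0.077
1.2 shift [ 7.7 -1.4 -0.2] turn 0.157
1.28 shift [11.5 -1.9 -0.2] turn 0.237
1.36 shift [15.4 -2.1 -0.2] turn 0.317
1.42 shift [18.3 -2.  -0.2] turn 0.377
```

{"fn": "arm_command", "kwargs": {"series": [[[4, -1, 0], 0.08], [[8, -1, 0], 0.16], [[11, -2, 0], 0.24], [[15, -2, 0], 0.32], [[18, -2, 0], 0.38]]}}

```text
time_s: 8.05
tool_pos: [0.5535, -0.0802, 0.0468]
tool_rot: [-180.0, 0.0, 29.0]
force: [-0.6, -0.0, 0.1]
grip_width: 0.0004
grasp_force: 0.5
```

```bash
python3 -c "
from h import *
arc([1.46,1.5,1.54,1.57])
p=viewer.read_camera('side')[0];q=viewer.read_camera('top')[0]
cv2.imwrite('pics/s6.png',np.hstack([cv2.resize(x,(400,340),interpolation=cv2.INTER_CUBIC) for x in(p[180:265,235:335],q[160:245,225:325])]))"
```

```text
[ 44.50560793 -22.38406018] [ 0.55350563 -0.08021295  0.04677443] 29.026162060263104 [-0.58907806 -0.01265179  0.05983374]
1.46 shift [ 1.9 -0.2 -0.2] turn 0.038
1.5 shift [ 3.8 -0.7 -0.2] turn 0.078
1.54 shift [ 5.7 -1.2 -0.2] turn 0.118
1.57 shift [ 7.1 -1.4 -0.2] turn 0.148
```

Push on slowly, watching the force for the stop.

{"fn": "arm_command", "kwargs": {"series": [[[2, 0, 0], 0.04], [[4, -1, 0], 0.08], [[5, -1, 0], 0.1], [[6, -1, 0], 0.13], [[6.5, -1, 0], 0.14]]}}

```text
time_s: 8.65
tool_pos: [0.5591, -0.0766, 0.0466]
tool_rot: [-180.0, 0.0, 21.1]
force: [-1.0, 1.2, 0.2]
grip_width: 0.001
grasp_force: 0.6
```

```bash
python3 -c "
from h import *
arc([1.57])"
```

```text
[ 43.11263393 -15.8663518 ] [ 0.55912255 -0.07662822  0.04660859] 21.12283065641598 [-1.02120583  1.18958285  0.1772884 ]
1.57 shift [ 0.3 -1.1 -0.4] turn 0.01
```

{"fn": "arm_command", "kwargs": {"series": [[[0.5, 0, 0], 0], [[1, 0, 0], 0], [[1.5, 0, 0], 0], [[1.5, 0, 0], 0], [[1.5, 0, 0], 0]]}}

```text
time_s: 9.15
tool_pos: [0.5602, -0.0767, 0.0465]
tool_rot: [-180.0, 0.1, 21.1]
force: [-3.7, 1.4, 1.5]
grip_width: 0.0006
grasp_force: 1.8
```

The force has risen to about 4 N, so the keeper is at its stop. Back off and rise.

{"fn": "arm_command", "kwargs": {"series": [[[-10, 0, 0], 0], [[-20, 0, 0], 0], [[-20, 0, -40], 0], [[-20, 0, -80], 0], [[-20, 0, -120], 0]]}}

```text
time_s: 9.65
tool_pos: [0.5417, -0.0845, 0.1683]
tool_rot: [179.9, -0.0, 21.1]
force: [0.8, -0.9, 0.1]
grip_width: 0.0008
grasp_force: 0.0
```

{"fn": "arm_command", "kwargs": {"series": [[[-25, 50, -20], 0], [[-40, 100, -30], 0], [[-40, 150, -30], 0], [[-40, 200, -30], 0], [[-40, 220, -30], 0]]}}

```text
time_s: 10.15
tool_pos: [0.5835, -0.3092, 0.1972]
tool_rot: [179.8, -0.0, 20.8]
force: [-0.5, -0.2, 0.4]
grip_width: 0.0004
grasp_force: 0.0
```

```bash
python3 -c "
from h import *
p=viewer.read_camera('side')[0];q=viewer.read_camera('top')[0];o=env.get_obs();print(o['tool_pos'],o['force'])
cv2.imwrite('pics/s7.png',np.hstack([cv2.resize(x,(400,400),interpolation=cv2.INTER_CUBIC) for x in(p[175:300,185:365],q[155:300,190:335])]))"
```

```text
[ 0.58293077 -0.3107081   0.19599069] [-0.28119487 -0.73763608 -0.257526  ]
```

View pics/s7.png

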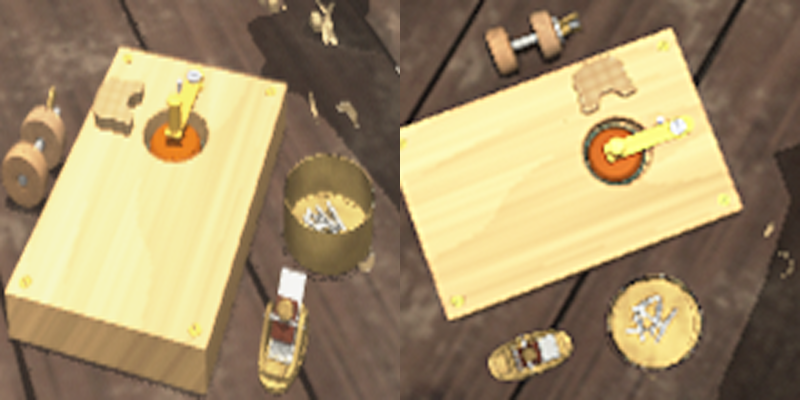

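The keeper lies straight across the cake, with its pin at (615,150) in the top half, over the pocket centre. The bystanders haven't moved and the arm is clear, so I'll hand in.

```bash
python3 -c "
from h import *
print(env.sign_off())"
```

```text
the job is handed in; nothing more can be done
None
```

The rosin cake lies flat in the pocket, the keeper is closed against its stop across it, the bystanders look unmoved, and the job is handed in with the arm clear; the hand-in returned no verdict.

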